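# Fit the deep socket to the nutrunner

## Robot

A 7-joint arm with a two-finger parallel gripper is mounted at the origin on the work surface. World frame = base frame: x ahead of the robot, y to its left, z up, the work surface at z = 0. Lengths are in m, angles in rad, forces in N, time in s.
With the tool pointing down it reaches from about 0.425 to 0.875 m from the base axis. Payload 9.9 kg.
Tool frame: the origin (TCP) lies midway between the tips of the shut fingers; the grasp point (between the pads) lies 19 mm behind it; z points along the fingers, y is the direction in which the jaws open and shut (so a half turn about z gives the same grasp; the last joint's range is limited). The gripper opens to 85 mm and grips with 20 to 120 N. Pads are 22 mm wide; open, the fingers measure 114 mm over their backs; the gripper's body (76 mm by 85 mm) begins 54 mm behind the grasp point. The pads swing forward as they close: fully open they stand 13 mm farther back than shut.
Start: joints at [1.037, 0.576, 0.025, 1.437, -0.015, 1.129, -0.057], TCP at [0.293, -0.608, 0.191] pointing down, gripper open.
Joint ranges: [-2.76, 2.76], [-0.34, 2.15], [-1.52, 1.57], [0.19, 2.46], [-1.09, 4.23], [0.17, 1.99], [-2.82, 2.82]. Speed limits (rad/s): [2.22, 2.22, 3.01, 3.01, 3.14, 3.14, 3.14].

## Interface

Orientations are given as a unit quaternion [w, x, y, z].
In Python, from station import manip gives the robot as it stands.
- The arm moves only by the shell command python3 -m inch 'ROWS' [OPENING] [FORCE]. ROWS is a JSON object of lists of equal length, an entry for each row: "offset": the shift along the tool's x, y, z in mm, a list of three; "roll": the turn about the tool's z in rad. In form: {"offset": [[x, y, z], ...], "roll": [roll, ...]}. A call has 1 to 8 rows; each row is the pose to reach, as a shift and turn from the pose commanded when the call began, along the tool's axes at that moment; what a row does not reach only later rows make up. A row lasts 1/10 s, in which the tool goes at most 50 mm and 8.59 degrees, less where a joint would pass 70% of its speed; a pose out of reach is approached as far as the arm can. A call with a gripper value outside its range is refused whole. OPENING is the closure in counts, from 0 (fully open) to 255 (shut), set as the call begins (- or left out, the last holds). The fingers move at their own pace and stop on an object; FORCE is the grip in N (left out, the last holds). Time passes only in rows, so rows that repeat a pose let the fingers close. It gives the time, the measured TCP pose, the force and the opening at its end, in the units of the state.
- manip.get_obs(): the state, without advancing time (a new reading comes with each control period).
- manip.snapshot(name): name is "side" or "top" or "wrist"; returns a dict with "img" (384x512x3 uint8, red, green, blue), "fx", "fy", "cx", "cy" (pixels), "k1" (the pictures are not rectified: a ray, as slopes to the right and down, at radius r is drawn at 1 + k1 r^2 times it, then the intrinsics apply), "T" (4x4, takes a point from camera to world coordinates); the wrist camera has in their place "T_tool_cam" (4x4, takes a point from camera to tool coordinates, whose origin is the TCP and whose axes are the flange's). Camera axes: x right, y down, z forward; pixel columns grow to the right and rows downward; lengths in m; the calibration is good to about 2 mm. A picture is of the moment at which its call begins: read the wrist's pose just before it. There is no depth.
- manip.sign_off(): hands the job in, once; it reports no verdict.
The state is a dict: "t": time; "qpos": joint angles; "dq": joint speeds; "tau": joint torques, N m; "position": TCP position; "ee_rot": TCP orientation; "ft_force": force on the tool from outside, world axes, zero at the start; "moment": the same for the moment, N m; "finger_gap": finger opening in m.
Only numpy, scipy, OpenCV 4.12 (cv2) and the standard library are available. Lean on these libraries where they do the work, as an engineer would, in place of code of your own. Each camera call takes 0.05 s, during which the arm holds its last target.

## Task

Fit the deep socket - the tallest of the three standing on the bench - onto the square drive of the nutrunner clamped in its stand: turn the socket over so that its square end goes down, find the way the square goes on, and push it fully home until the spring ball clicks into the groove. Then let go of it, and leave everything else on the bench where it is.

Things in the scene. Friction and masses are not known exactly. Their poses are not given: they have to be found in the camera images.
- deep_socket: the deep socket to fit: plain dark steel round tube, 80 mm long, 42 mm diameter, 0.32 to 0.48 kg, the tallest of three sockets on the bench. At the start it stands on its hexagon end, square hole up. Origin: centre of the hexagon end face; z runs along the tube to the square end (up at the start, down when fitted). It stands on either end, and lies still if let go of quietly
- square_mouth (a point): centre of the socket's square end face, 80 mm from its origin. Square hole: 20 mm wide, 1.5 mm bevel at the mouth, 26 mm deep, a groove for the ball in all four walls from 8.3 to 16.7 mm inside; its sides lie along the socket's own x and y axes. The other end has a 27 mm hexagon hole, 48 mm deep
- nutrunner: cordless angle nutrunner clamped in a low stand, fixed, square drive pointing up at its head. Origin: on the bench under the drive's axis; its x axis runs from the head along the tool to the battery (440 mm long, up to 100 mm high, 55 mm to each side; the stand's plate reaches 60 mm the other way). Head: 62 mm diameter, top at 93 mm
- drive_seat (a point): centre of the round shoulder at the foot of the square drive, 96 mm above the bench, on the drive's axis, z up; the socket's square end face rests here when home. The drive is 19 mm square and 24 mm tall, the top 3.5 mm tapering to 14 mm. It may stand at any angle about its axis, not given here: feel for it (repeats every 90 degrees). It is geared: turns only above 0.8 N m
- drive_ball (a joint): spring ball in one face of the drive, 12.5 mm above the shoulder, 2.6 mm proud; 0 = out (also when clicked into the groove), 0.0012 to 0.002 = pressed in by the wall of the hole. A socket set over the drive stops on the ball 12 to 16 mm above the shoulder; its weight does not take it past, a straight push of 6 to 20 N does; the ball clicks in over the last 3 mm
- short_socket: bystander: dark steel socket 52 mm tall, 42 mm diameter, standing square end up; origin: centre of its underside
- slim_socket: bystander: dark steel socket 60 mm tall, 28 mm diameter, standing square end up; origin: centre of its underside
- clamp_bolt: bystander: hexagon bolt standing on its 27 mm head, 62 mm tall; origin: centre of its underside
- step_block: bystander: stepped clamping block 75 x 32 x 44 mm; origin: centre of its underside
- spanner: bystander: steel spanner lying flat, 240 mm long along its x axis, 8 mm thick; origin: its middle, on the bench
- oil_bottle: bystander: white oil bottle, 52 mm diameter, 150 mm tall; origin: centre of its underside
Not all that is in view belongs to the job. Leave any purple look-alike of the deep_socket alone.

How it is judged:
At the end, for the whole second after the job is handed in: The socket sits square end down on the drive: mouth within 2.5 mm of the shoulder and 3 mm of the axis, within 0.07 rad of upright, the ball sprung out into the groove (under 0.7 mm pressed), still and let go; no bystander has moved more than 30 mm (z of square_mouth in the frame of drive_seat below 0.0025 m and horizontal distance between square_mouth and drive_seat below 0.003 m and z of deep_socket in the frame of drive_seat above 0.07 m and angle between the z axis of deep_socket and the z axis of drive_seat, either way round below 0.07 rad and value of joint drive_ball below 0.0007 m and linear speed of deep_socket below 0.02 m/s); the robot touches nothing.
It fails at once if a bystander was moved more than 30 mm (distance of any of short_socket, slim_socket, clamp_bolt, step_block, spanner, oil_bottle from where it was at the start of the episode above 0.03 m).
It also fails if it takes over 72 s, if anything falls off the work surface, if the arm or the gripper's body presses on something with over 40 N, if the wrist force passes 120 N, or if a joint passes its speed limit or range.

## Working session

There is one attempt and no reset: what is moved stays moved. The work goes in short steps, Python scripts to look and compute and a shell command to move; the robot and the scene stay as the last step left them, time stands still between calls to the robot, and variables do not carry over. Pictures are saved under pics/ and viewed, and the job is handed in when it is done.

```bash
ls; mkdir -p pics; cat > h.py <<'E'
import numpy as np, cv2
from station import manip
def shot(n,f):
    o=manip.get_obs(); s=manip.snapshot(n); cv2.imwrite('pics/'+f,cv2.cvtColor(s['img'],cv2.COLOR_RGB2BGR)); 
    import pickle; pickle.dump((o,s),open('pics/'+f[:-4]+'.pkl','wb')); return o,s
E
python3 - <<'E'
from h import *
for n in ['side','top','wrist']:
    o,s=shot(n,n+'0.png'); print(n,{k:(np.round(v,4).tolist() if k!='img' else 0) for k,v in s.items()})
print(o)
E
```

```text
pics
side {'img': 0, 'fx': 434.5624, 'fy': 434.5624, 'cx': 252.8065, 'cy': 188.5868, 'k1': -0.1065, 'T': [[-0.8677, -0.3002, 0.3962, 0.136], [-0.4968, 0.4958, -0.7124, 0.6205], [0.0175, -0.8149, -0.5793, 0.6819], [0.0, 0.0, 0.0, 1.0]]}
top {'img': 0, 'fx': 459.6746, 'fy': 459.6746, 'cx': 258.4967, 'cy': 190.5042, 'k1': 0.0626, 'T': [[-0.0284, -0.994, 0.1054, 0.3913], [-0.9996, 0.0285, -0.0001, -0.09], [-0.0029, -0.1053, -0.9944, 1.4713], [0.0, 0.0, 0.0, 1.0]]}
wrist {'img': 0, 'fx': 307.5421, 'fy': 307.5421, 'cx': 254.1407, 'cy': 192.7693, 'k1': -0.0215, 'T_tool_cam': [[-0.0003, -0.9522, -0.3056, 0.0795], [1.0, -0.0005, 0.0007, 0.0], [-0.0009, -0.3056, 0.9522, -0.184], [0.0, 0.0, 0.0, 1.0]]}
{'t': 0.1, 'qpos': array([ 1.03719565,  0.57642948,  0.02483395,  1.43785183, -0.01500109,
        1.12898308, -0.05651061]), 'dq': array([-0.00047421, -0.00218916,  0.00125893, -0.00086766,  0.00049725,
        0.00056073, -0.00096162]), 'tau': array([ 6.13172582e-03, -7.67304039e+01,  2.25816183e+00, -2.86604798e+01,
        1.59446429e-02,  8.63944500e-03,  2.92303184e-06]), 'position': array([ 0.29328537, -0.60742837,  0.19053128]), 'ee_rot': array([-7.16716383e-04,  9.74812467e-01,  2.23024888e-01, -1.98539946e-04]), 'ft_force': array([ 0.02466504,  0.03757336, -0.38235721]), 'moment': array([-0.0104348 ,  0.01569021,  0.04817213]), 'finger_gap': 0.08523366063690149}
```

View pics/side0.png

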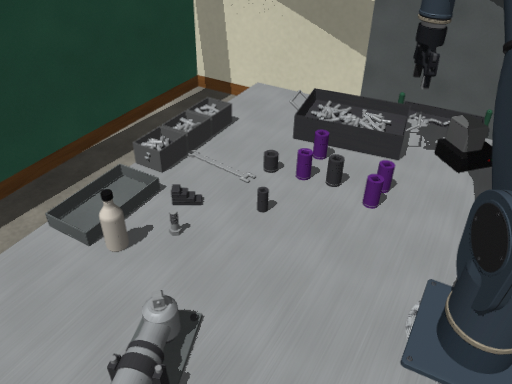

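View pics/top0.png

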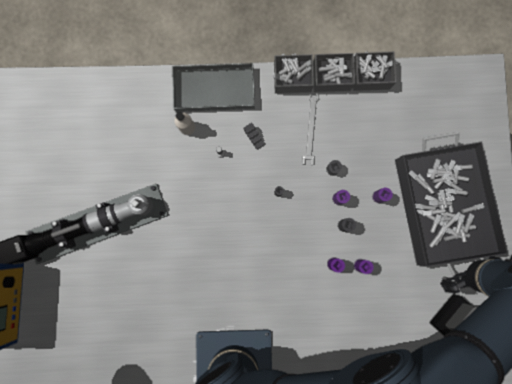

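View pics/wrist0.png

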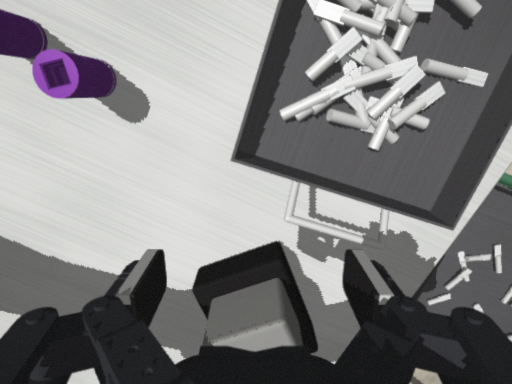

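The side view shows three dark sockets at (335,170), (271,161) and (262,200), with four purple look-alikes around them. The tall dark one at (335,170) should be the deep socket, which is (348,225) in the top view. The drive is at about (160,297) in the side view and (139,203) in the top view. Next I'll take enlarged crops and measure.

```bash
cat >> h.py <<'E'
import pickle
from scipy.spatial.transform import Rotation as R
def load(f): return pickle.load(open('pics/'+f+'.pkl','rb'))
def Tcam(o,s):
    if 'T' in s: return np.array(s['T'])
    q=o['ee_rot']; M=np.eye(4); M[:3,:3]=R.from_quat([q[1],q[2],q[3],q[0]]).as_matrix(); M[:3,3]=o['position']
    return M@np.array(s['T_tool_cam'])
def ray(o,s,u,v):
    xd=np.array([(u-s['cx'])/s['fx'],(v-s['cy'])/s['fy']]); x=xd.copy()
    for _ in range(30): x=xd/(1+s['k1']*(x@x))
    T=Tcam(o,s); d=T[:3,:3]@np.array([x[0],x[1],1]); return T[:3,3],d/np.linalg.norm(d)
def onz(o,s,u,v,z):
    p,d=ray(o,s,u,v); return p+d*(z-p[2])/d[2]
def tri(a,b):
    (p,d),(q,e)=a,b; A=np.array([d,-e]).T; t=np.linalg.lstsq(A,q-p,rcond=None)[0]
    m,n=p+t[0]*d,q+t[1]*e; return (m+n)/2,np.linalg.norm(m-n)
def crop(f,x,y,w,h,k,out):
    im=cv2.imread('pics/'+f+'.png')[y:y+h,x:x+w]; cv2.imwrite('pics/'+out,cv2.resize(im,None,fx=k,fy=k,interpolation=cv2.INTER_CUBIC))
E
python3 - <<'E'
from h import *
crop('side0',240,120,170,110,4,'c1.png');crop('top0',260,140,140,140,4,'c2.png')
a=cv2.imread('pics/top0.png')[165:240,100:180];b=cv2.imread('pics/side0.png')[270:350,100:215]
cv2.imwrite('pics/c3.png',np.hstack([cv2.resize(a,(400,375)),cv2.resize(b,(400,375))]))
E
```

```text
(no output)
```

View pics/c1.png

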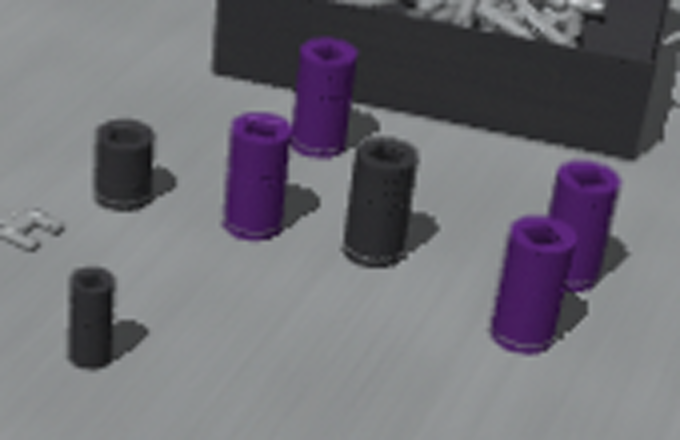

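View pics/c2.png

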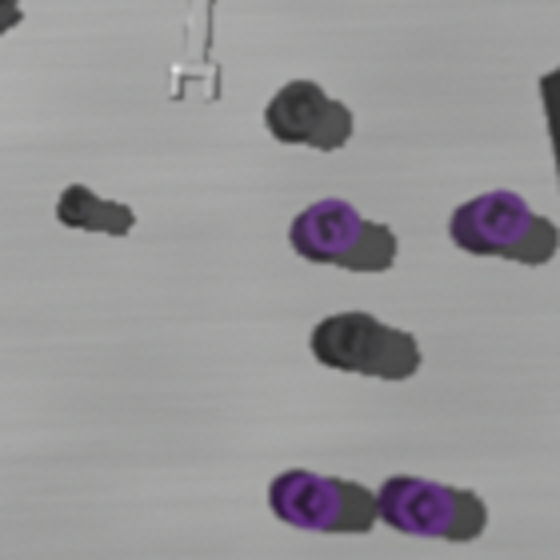

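View pics/c3.png

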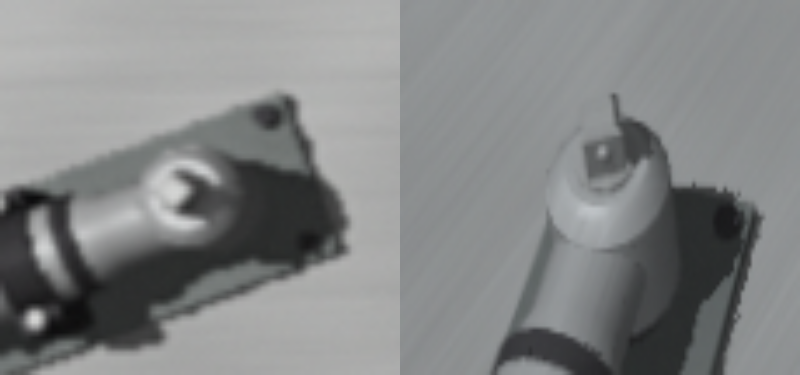

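The only tall dark socket is the one at crop 1 (385,200), side (336,170). The short one (271,161) and slim one (262,200) are clearly lower, and the purple ones are decoys, so this is the deep socket. The drive shows in the top view at (136,203), with its ball face visible in the side view at (158,302).

```bash
python3 - <<'E'
from h import *
t=load('top0');s=load('side0')
print('sock top', onz(*t,352,223.7,.08), onz(*s,336.5,159,.08), tri(ray(*t,352,223.7),ray(*s,336.5,159)))
print('sock base side', onz(*s,334,182,0))
print('drive', onz(*t,136.5,203,.12), onz(*s,159,298,.12))
for n,u,v in [('short',271,152),('slim',262,188)]: print(n,onz(*s,u,v,.055))
print('purple near',onz(*t,342.5,197,.08),onz(*t,369,265,.08),onz(*t,337,264,.08))
o=t[0];q=o['ee_rot'];print(R.from_quat([q[1],q[2],q[3],q[0]]).as_matrix().round(3))
E
```

```text
sock top [ 0.43023725 -0.36860037  0.08      ] [ 0.42388339 -0.35414547  0.08      ] (array([ 0.42973238, -0.37097949,  0.06941854]), np.float64(0.0016826174006349416))
sock base side [ 0.4239065  -0.36314884  0.        ]
drive [0.50790981 0.26910528 0.12      ] [0.49781646 0.28122087 0.12      ]
short [ 0.60942965 -0.33224427  0.055     ]
slim [ 0.54629332 -0.16445329  0.055     ]
purple near [ 0.51165756 -0.34407254  0.08      ] [ 0.30654488 -0.41240022  0.08      ] [ 0.31177068 -0.31782083  0.08      ]
[[ 0.901  0.435 -0.001]
 [ 0.435 -0.901  0.001]
 [-0.    -0.002 -1.   ]]
```

```bash
python3 -m inch '{"offset":[[45,-32,0],[90,-64,0],[135,-96,0],[180,-128,0],[228,-162,0],[228,-162,0]],"roll":[0,0,0,0,0,0]}' 0 40; python3 - <<'E'
from h import *
o,s=shot('wrist','w1.png');print(o['position'],o['t'],o['qpos'])
E
```

```text
t: 0.75
position: [0.4305, -0.3586, 0.1913]
ee_rot: [-0.001, 0.974, 0.225, 0.001]
ft_force: [-0.3, -0.8, -0.4]
finger_gap: 0.0857
[ 0.43045691 -0.35855489  0.19126193] 0.75 [ 0.61939325  0.40429044 -0.0106427   1.74550874  0.00291386  0.9922161
 -0.50898341]
```

View pics/w1.png

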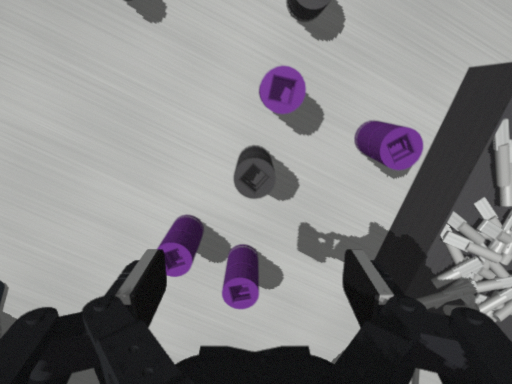

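The wrist view shows the deep socket's top face at about (256,178), with the dark square hole visible. I'll measure its centre and yaw.

```bash
python3 - <<'E'
from h import *
im=cv2.imread('pics/w1.png')[140:205,220:300]
im=np.clip(im.astype(float)*2.5,0,255).astype(np.uint8)
cv2.imwrite('pics/c4.png',cv2.resize(im,(800,650),interpolation=cv2.INTER_CUBIC))
w=load('w1'); print(onz(*w,256,178,.08))
E
```

```text
[ 0.43153982 -0.36023445  0.08      ]
```

View pics/c4.png

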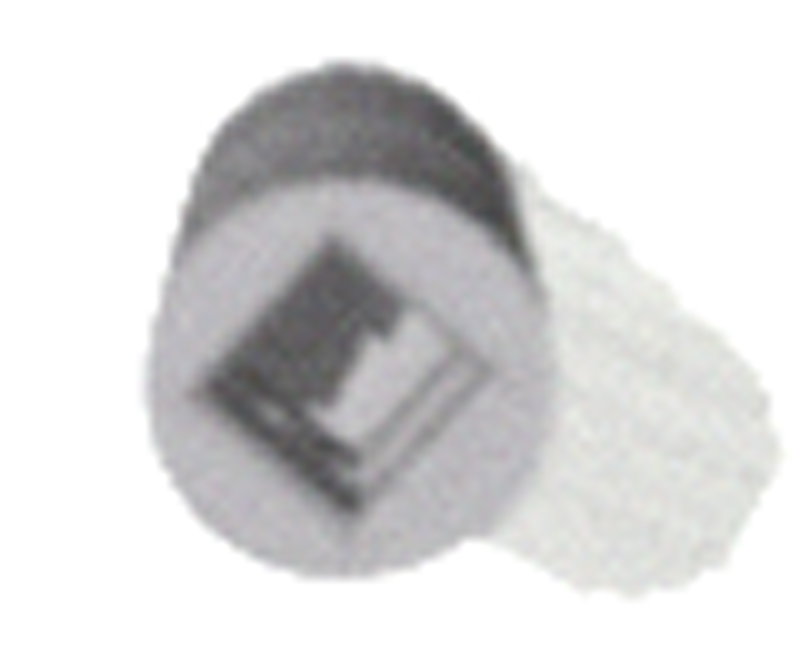

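The face centre is at about (254.6,177.8), and the hole corners are at crop (333,232), (195,393), (352,530) and (497,372).

```bash
python3 - <<'E'
from h import *
w=load('w1'); o=w[0];q=o['ee_rot'];M=R.from_quat([q[1],q[2],q[3],q[0]]).as_matrix()
P=[onz(*w,220+a/10,140+b/10,.08) for a,b in [(333,232),(195,393),(352,530),(497,372)]]
L=[M.T@(p-o['position'])*1000 for p in P]; print(np.round(L,1))
print('centre tool',np.mean(L,0), M.T@(onz(*w,254.8,178,.08)-o['position'])*1000)
for i in range(4):
    d=L[(i+1)%4]-L[i]; print(np.degrees(np.arctan2(d[1],d[0])),np.linalg.norm(d))
E
```

```text
[[ 15.1  -0.5 111.3]
 [ -1.2 -14.3 111.3]
 [-15.6   1.3 111.2]
 [  0.9  15.7 111.2]]
centre tool [ -0.20641833   0.55265892 111.2611729 ] [8.90064459e-02 9.26006107e-01 1.11261119e+02]
-139.8802735520537 21.32436350277634
132.48451675200354 21.18507011685542
41.132687808496435 21.853685314766675
-48.95466390887633 21.556183968448444
```

```bash
python3 -m inch '{"offset":[[0,0.7,45],[0,0.7,90],[0,0.7,130],[0,0.7,148],[0,0.7,148]],"roll":[0,0,0,0,0]}' 0 40; python3 -m inch '{"offset":[[0,0,0],[0,0,0],[0,0,0],[0,0,0],[0,0,0],[0,0,0],[0,0,0]],"roll":[0,0,0,0,0,0,0]}' 255 40
```

```text
t: 1.3
position: [0.4269, -0.3624, 0.0406]
ee_rot: [-0.002, 0.975, 0.223, -0.002]
ft_force: [-0.2, -0.1, -0.3]
finger_gap: 0.0853
t: 2.0
position: [0.4287, -0.3635, 0.0434]
ee_rot: [0.0, 0.975, 0.223, 0.0]
ft_force: [0.4, -0.4, 0.4]
finger_gap: 0.0
```

```bash
python3 - <<'E'
from h import *
shot('wrist','w2.png');shot('side','s2.png');o,s=shot('top','t2.png');print(o['finger_gap'],o['position'])
a=cv2.imread('pics/w2.png');b=cv2.imread('pics/s2.png')[100:260,220:433]
cv2.imwrite('pics/c5.png',np.hstack([cv2.resize(a,(400,300)),cv2.resize(b,(400,300))]))
E
```

```text
-0.00011209111353793016 [ 0.42864227 -0.36346979  0.04329856]
```

View pics/c5.png

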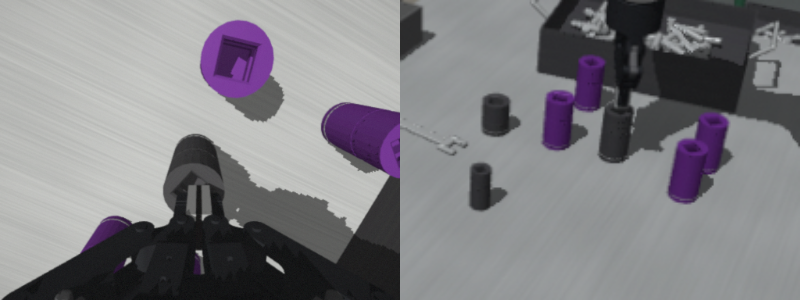

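```bash
python3 - <<'E'
from h import *
a=cv2.imread('pics/w2.png')[160:310,190:320]
a=np.clip(a.astype(float)*2,0,255).astype(np.uint8)
cv2.imwrite('pics/c6.png',cv2.resize(a,(520,600),interpolation=cv2.INTER_CUBIC))
w=load('w2');print(onz(*w,248,243,.08),onz(*w,248,243,.12))
E
```

```text
[ 0.4310295  -0.35889252  0.08      ] [ 0.44981214 -0.35077062  0.12      ]
```

View pics/c6.png

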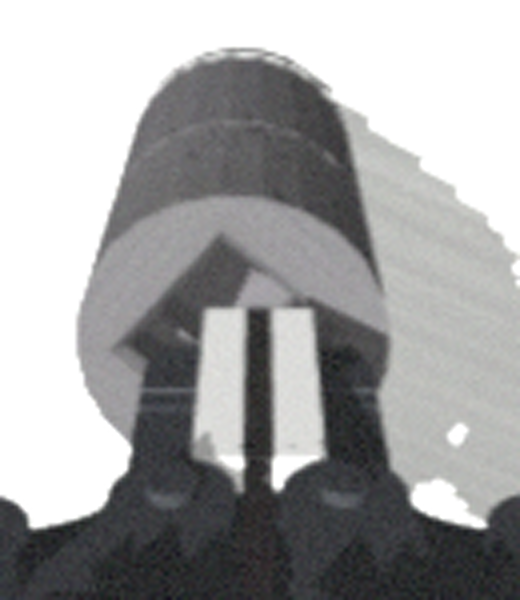

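```bash
python3 - <<'E'
from h import *
a=cv2.imread('pics/s2.png')[105:195,300:380]
a=np.clip(a.astype(float)*2,0,255).astype(np.uint8)
cv2.imwrite('pics/c7.png',cv2.resize(a,(533,600),interpolation=cv2.INTER_CUBIC))
s=load('s2')[1];T=np.array(s['T'])
for z in [.04,.06,.08,.09,.1,.12]:
    c=T[:3,:3].T@(np.array([.4287,-.3635,z])-T[:3,3]);x=c[:2]/c[2];x=x*(1+s['k1']*(x@x))
    u=x[0]*s['fx']+s['cx'];v=x[1]*s['fy']+s['cy'];print(z,u,v,'crop',(u-300)*6.67,(v-105)*6.67)
E
```

```text
0.04 334.22233420799023 169.4289174260652 crop 228.26296916729484 429.7408792318549
0.06 335.1320616229279 163.25382673504419 crop 234.33085102492905 388.5530243227447
0.08 336.0555826535819 156.96052932893758 crop 240.49073629939122 346.5767306240137
0.09 336.52256270365183 153.76876718551924 crop 243.6054932333577 325.2876771274133
0.1 336.9930462189867 150.5465073313278 crop 246.74361828064133 303.79520389995645
0.12 337.94459072828806 144.00922086010593 crop 253.09042015768136 260.19150313690653
```

View pics/c7.png

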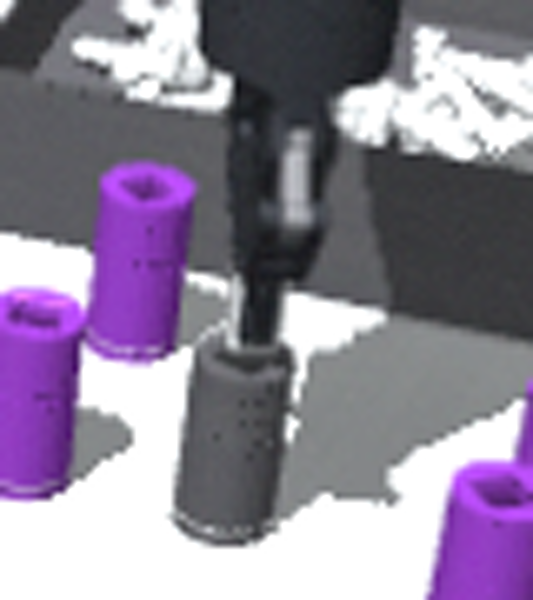

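```bash
python3 - <<'E'
from h import *
w=load('w2');s=load('s2');o=w[0];q=o['ee_rot'];M=R.from_quat([q[1],q[2],q[3],q[0]]).as_matrix()
p,e=tri(ray(*w,254.5,237.5),ray(*s,335.2,156.7));print(p,e,M.T@(p-o['position'])*1000)
print(M.round(3))
E
```

```text
[ 0.43285616 -0.36215236  0.07913904] 0.00465308636038556 [  4.33474494   0.60755535 -35.74240911]
[[ 0.901  0.435  0.   ]
 [ 0.435 -0.901 -0.   ]
 [ 0.     0.    -1.   ]]
```

The jaws shut just above the socket. The side view puts the tips at z≈0.08, about 40 mm behind the reported TCP. I'll rise, open, and measure the real fingertip position.

```bash
python3 -m inch '{"offset":[[0,0,-40],[0,0,-60],[0,0,-60]],"roll":[0,0,0]}' - 40; python3 - <<'E'
from h import *
o,_=shot('wrist','w3.png');print(o['t'],o['position']);shot('side','s3.png');shot('top','t3.png')
a=cv2.imread('pics/w3.png')[140:320,180:330];b=cv2.imread('pics/s3.png')[85:175,300:375];c=cv2.imread('pics/t3.png')[195:285,310:385]
cv2.imwrite('pics/c8.png',np.clip(1.8*np.hstack([cv2.resize(x,(w,480),interpolation=cv2.INTER_CUBIC).astype(float) for x,w in ((a,400),(b,400))]),0,255).astype(np.uint8))
E
```

```text
t: 2.45
position: [0.4301, -0.3647, 0.1061]
ee_rot: [0.002, 0.975, 0.223, 0.002]
ft_force: [0.1, -0.7, 0.2]
finger_gap: -0.0002
2.45 [ 0.43013879 -0.36469154  0.10605324]
```

View pics/c8.png

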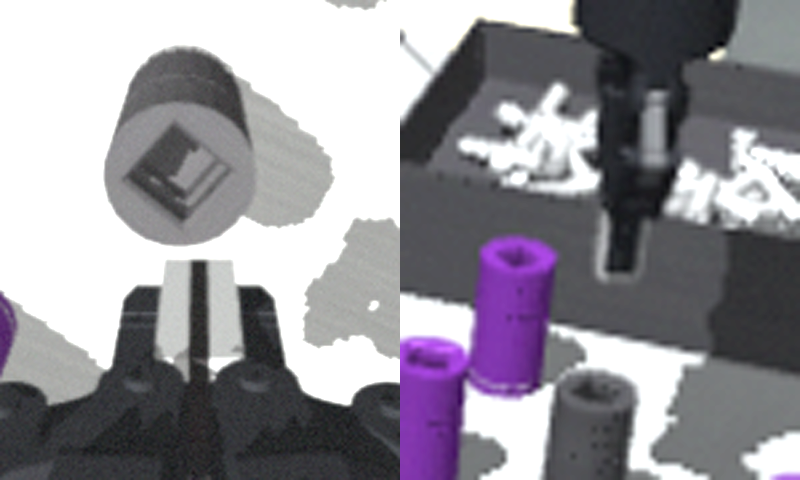

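```bash
python3 - <<'E'
from h import *
w=load('w3');s=load('s3');o=w[0];q=o['ee_rot'];M=R.from_quat([q[1],q[2],q[3],q[0]]).as_matrix()
for u in (337.1,341):
  p,e=tri(ray(*w,255,237.5),ray(*s,u,136.6));print(p,e,M.T@(p-o['position'])*1000)
print(M.T@(onz(*w,180+181*.375,140+172*.375,.08)-o['position'])*1000)
t,s2=s[1],None
T=np.array(s[1]['T']);s=s[1]
def pr(P):
    c=T[:3,:3].T@(P-T[:3,3]);x=c[:2]/c[2];x=x*(1+s['k1']*(x@x));return x[0]*s['fx']+s['cx'],x[1]*s['fy']+s['cy']
for X,Z in ((11,-40),(-11,-40),(11,-35),(0,-40)): print(X,Z,pr(o['position']+M@np.array([X,0,Z])/1000))
E
```

```text
[ 0.43472335 -0.36311024  0.14016928] 0.0021935689366443254 [  4.89288898   0.7164983  -34.10233237]
[ 0.42941754 -0.36612534  0.13832987] 0.011564783135030702 [ -1.20015099   1.1178942  -32.27486135]
[ 3.0973137  -4.34868787 26.04164211]
11 -40 (np.float64(334.6837948948083), np.float64(134.77643956947603))
-11 -40 (np.float64(343.0897476260373), np.float64(135.24982455651394))
11 -35 (np.float64(334.4461951554463), np.float64(136.4590039789348))
0 -40 (np.float64(338.8875003929262), np.float64(135.01255988114545))
```

```bash
python3 -m inch '{"offset":[[3.8,-2.4,0],[3.8,-2.4,0],[3.8,-2.4,0],[3.8,-2.4,0],[3.8,-2.4,0],[3.8,-2.4,0]],"roll":[0,0,0,0,0,0]}' 0 40; python3 - <<'E'
from h import *
o,_=shot('wrist','w4.png');print(o['t'],o['position'],manip.get_obs()['position'])
E
```

```text
t: 3.2
position: [0.431, -0.3597, 0.1032]
ee_rot: [-0.0, 0.975, 0.223, -0.0]
ft_force: [-0.0, -0.7, -0.2]
finger_gap: 0.0848
3.2 [ 0.43097025 -0.35973171  0.10321879] [ 0.43099982 -0.35974192  0.10329323]
```

View pics/w4.png

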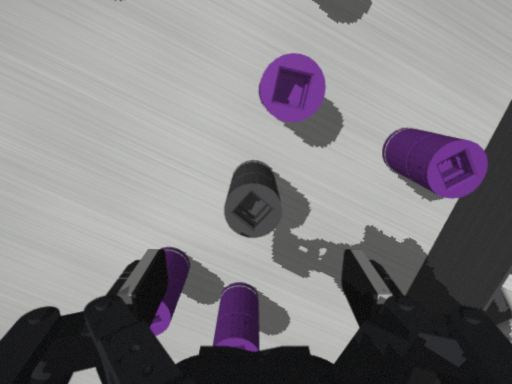

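```bash
python3 -m inch '{"offset":[[0,0,45],[0,0,85],[0,0,103],[0,0,103]],"roll":[0,0,0,0]}' 0 40; python3 -m inch '{"offset":[[0,0,0],[0,0,0],[0,0,0],[0,0,0],[0,0,0],[0,0,0],[0,0,0]],"roll":[0,0,0,0,0,0,0]}' 255 40;  python3 - <<'E'
from h import *
shot('wrist','w5.png');shot('side','s5.png')
a=cv2.imread('pics/w5.png');b=cv2.imread('pics/s5.png')[85:195,290:410]
cv2.imwrite('pics/c9.png',np.hstack([cv2.resize(a,(400,300)),cv2.resize(b,(327,300))]))
E
```

```text
t: 3.65
position: [0.4295, -0.3584, -0.0022]
ee_rot: [-0.002, 0.975, 0.223, -0.002]
ft_force: [-0.4, -0.8, 0.8]
finger_gap: 0.0855
t: 4.35
position: [0.4317, -0.3601, 0.0016]
ee_rot: [0.001, 0.975, 0.223, 0.001]
ft_force: [-1.2, 0.9, 7.5]
finger_gap: 0.041
```

View pics/c9.png

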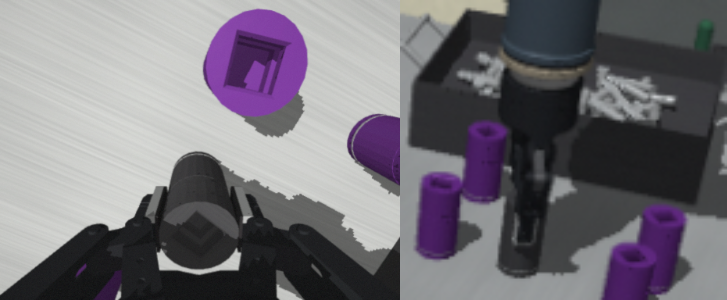

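```bash
python3 -m inch '{"offset":[[0,0,-20],[0,0,-60],[0,0,-100],[30,-40,-105],[60,-80,-105],[90,-120,-105],[110,-165,-105],[110,-165,-105]],"roll":[0,0,0,0,0,0,0,0]}'; python3 -m inch '{"offset":[[30,-40,0],[60,-80,0],[85,-120,0],[90,-138,0],[90,-138,30],[90,-138,60],[90,-138,60]],"roll":[0,0,0,0,0,0,0]}'; python3 - <<'E'
from h import *
o,_=shot('wrist','w6.png');print(o['qpos'],o['position']);shot('side','s6.png')
a=cv2.imread('pics/w6.png');b=cv2.imread('pics/s6.png')
cv2.imwrite('pics/c10.png',np.hstack([cv2.resize(a,(400,300)),cv2.resize(b,(400,300))]))
E
```

```text
t: 5.25
position: [0.4584, -0.1552, 0.1055]
ee_rot: [-0.002, 0.974, 0.228, 0.0]
ft_force: [0.1, -1.3, -4.4]
finger_gap: 0.0409
t: 5.95
position: [0.4769, 0.0, 0.0429]
ee_rot: [-0.0, 0.975, 0.223, -0.003]
ft_force: [-2.0, 0.2, -3.6]
finger_gap: 0.0409
[-0.08021903  0.49774252 -0.02602267  2.11745298  0.0243442   0.53235265
 -1.24439005] [4.76876455e-01 4.65760117e-05 4.29392363e-02]
```

View pics/c10.png

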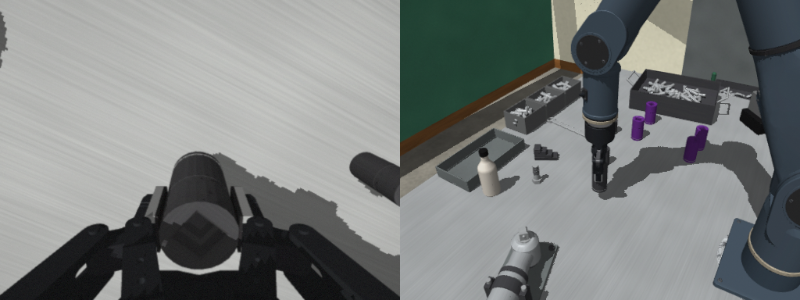

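```bash
python3 -m inch '{"offset":[[0,0,25],[0,0,40],[0,0,41],[0,0,41],[0,0,41]],"roll":[0,0,0,0,0]}'; python3 -m inch '{"offset":[[0,0,0],[0,0,-3],[0,0,-10],[0,0,-10]],"roll":[0,0,0,0]}' 80 20; python3 -m inch '{"offset":[[0,0,0],[0,0,0],[0,0,0],[0,0,0],[0,0,0]],"roll":[0,0,0,0,0]}' 255 20
```

```text
t: 6.55
position: [0.4804, 0.0, 0.0056]
ee_rot: [0.0, 0.975, 0.223, 0.001]
ft_force: [0.4, -0.3, -4.7]
finger_gap: 0.0408
t: 6.95
position: [0.4802, 0.0002, 0.0155]
ee_rot: [0.0, 0.975, 0.223, 0.001]
ft_force: [1.3, 0.1, -0.8]
finger_gap: 0.0587
t: 7.45
position: [0.4797, 0.0002, 0.0147]
ee_rot: [0.0, 0.975, 0.223, 0.0]
ft_force: [-0.6, -1.2, 9.1]
finger_gap: 0.0411
```

```bash
python3 -m inch '{"offset":[[-8,0,0],[-16,0,0],[-24,0,0.5],[-32,0,1],[-32,0,1]],"roll":[0,0,0,0,0]}' - 20;  python3 - <<'E'
from h import *
o,_=shot('wrist','w7.png');print(o['t'],o['ft_force'],o['moment']);shot('side','s7.png')
a=cv2.imread('pics/w7.png');b=cv2.imread('pics/s7.png')[150:270,190:330]
cv2.imwrite('pics/c11.png',np.hstack([cv2.resize(a,(400,300)),cv2.resize(b,(350,300))]))
E
```

```text
t: 7.95
position: [0.4509, -0.0139, 0.014]
ee_rot: [0.0, 0.975, 0.223, 0.001]
ft_force: [-0.2, 1.3, 11.1]
finger_gap: 0.041
7.95 [-0.15248996  1.29932273 11.07310527] [ 0.27393237  0.04253222 -0.0415919 ]
```

View pics/c11.png

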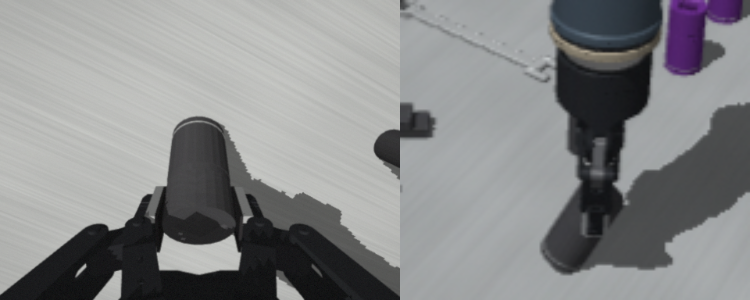

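It tilts about the pads as intended. Laying it down fully here would take the arm inside its minimum reach, so I'll shift it outward first, then finish.

```bash
python3 -m inch '{"offset":[[0,0,-15],[30,0,-15],[65,0,-15],[90,0,-15],[90,0,-15],[90,0,0],[90,0,0]],"roll":[0,0,0,0,0,0,0]}' - 20;  python3 - <<'E'
from h import *
o,_=shot('wrist','w8.png');print(o['t'],o['ft_force'],o['moment']);shot('side','s8.png')
a=cv2.imread('pics/w8.png');b=cv2.imread('pics/s8.png')[130:270,170:330]
cv2.imwrite('pics/c12.png',np.hstack([cv2.resize(a,(400,300)),cv2.resize(b,(350,300))]))
E
```

```text
t: 8.75
position: [0.5311, 0.0253, 0.0124]
ee_rot: [-0.0, 0.975, 0.223, -0.001]
ft_force: [-0.3, 0.5, -0.7]
finger_gap: 0.0411
8.75 [-0.30126639  0.49823685 -0.66175839] [ 0.07287962 -0.06724932 -0.02353444]
```

View pics/c12.png

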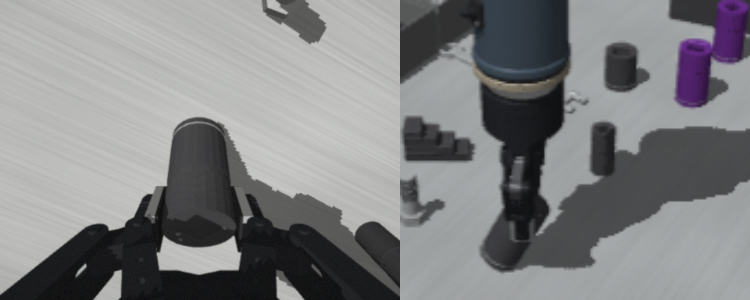

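```bash
python3 -m inch '{"offset":[[-12,0,2],[-25,0,6],[-33,0,12],[-41,0,18],[-48,0,26],[-54,0,34],[-58,0,42],[-58,0,44]],"roll":[0,0,0,0,0,0,0,0]}' - 20;  python3 - <<'E'
from h import *
o,_=shot('wrist','w9.png');print(o['t'],o['ft_force'],o['moment']);shot('side','s9.png')
a=cv2.imread('pics/w9.png');b=cv2.imread('pics/s9.png')[150:270,190:330]
cv2.imwrite('pics/c13.png',np.hstack([cv2.resize(a,(400,300)),cv2.resize(b,(350,300))]))
E
```

```text
t: 9.65
position: [0.4773, -0.0007, -0.0315]
ee_rot: [-0.0, 0.975, 0.223, -0.002]
ft_force: [-3.2, -1.7, 2.9]
finger_gap: 0.041
9.65 [-3.16000121 -1.65386061  2.88236975] [-0.27265041  0.47629212 -0.04153854]
```

View pics/c13.png

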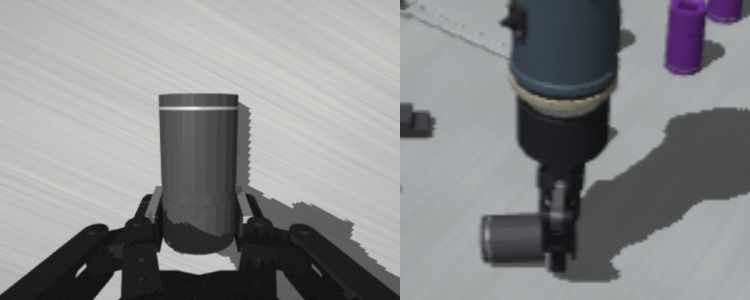

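```bash
python3 -m inch '{"offset":[[0,0,0],[0,0,0],[0,0,0]],"roll":[0,0,0]}' 85 20;  python3 - <<'E'
from h import *
o,_=shot('wrist','w10.png');print(o['t'],o['ft_force'])
w=(o,_);q=o['ee_rot'];M=R.from_quat([q[1],q[2],q[3],q[0]]).as_matrix()
for u,v in ((203,121),(304,121),(254,120)): print(M.T@(onz(*w,u,v,.042 if u==254 else .021)-o['position'])*1000)
E
```

```text
t: 10.05
position: [0.4804, 0.0005, -0.0304]
ee_rot: [-0.0, 0.975, 0.223, 0.001]
ft_force: [0.2, -0.3, 0.3]
finger_gap: 0.0572
10.05 [ 0.17881415 -0.3477875   0.34863607]
[ 68.70359112 -21.43850707 -51.33324816]
[ 68.68637521  21.20152436 -51.31945944]
[ 70.73085036   0.08071265 -72.32328187]
```

View pics/w10.png

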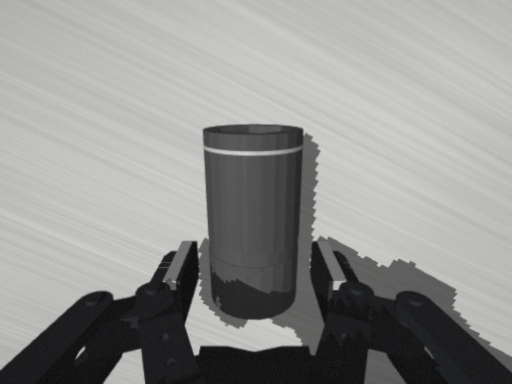

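```bash
python3 -m inch '{"offset":[[20,0,0],[40,0,0],[55,0,0],[55,0,0]],"roll":[0,0,0,0]}' 85 20;  python3 -m inch '{"offset":[[0,0,0],[0,0,0],[0,0,0],[0,0,0]],"roll":[0,0,0,0]}' 255 20;  python3 -m inch '{"offset":[[-2,0,-40],[-10,0,-80],[-10,0,-80]],"roll":[0,0,0]}' 255 20;python3 - <<'E'
from h import *
o,_=shot('wrist','w11.png');print(o['t'],o['ft_force'],o['moment']);shot('side','s11.png')
a=cv2.imread('pics/w11.png');b=cv2.imread('pics/s11.png')[130:250,190:330]
cv2.imwrite('pics/c14.png',np.hstack([cv2.resize(a,(400,300)),cv2.resize(b,(350,300))]))
E
```

```text
t: 10.5
position: [0.5313, 0.0255, -0.0305]
ee_rot: [-0.0, 0.975, 0.224, 0.001]
ft_force: [-0.9, 0.5, -0.5]
finger_gap: 0.057
t: 10.9
position: [0.5283, 0.0238, -0.0307]
ee_rot: [-0.0, 0.975, 0.223, -0.0]
ft_force: [-0.9, 0.5, 2.0]
finger_gap: 0.0408
t: 11.2
position: [0.5211, 0.0188, 0.053]
ee_rot: [0.001, 0.975, 0.222, 0.002]
ft_force: [2.0, 0.6, -5.5]
finger_gap: 0.041
11.2 [ 2.01806678  0.57060471 -5.51784876] [ 0.10819778 -0.27017143  0.04513816]
```

View pics/c14.png

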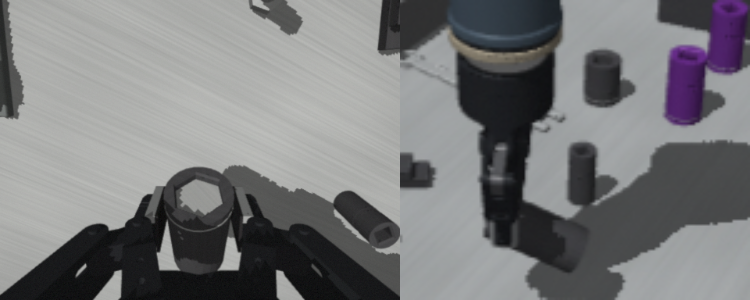

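```bash
python3 -m inch '{"offset":[[0,0,20],[0,0,30],[0,0,-18],[0,0,-60],[0,0,-20],[0,0,20],[0,0,-28],[0,0,-60]],"roll":[0,0,0,0,0,0,0,0]}' 255 20;python3 - <<'E'
from h import *
o,_=shot('wrist','w12.png');print(o['t'],o['ft_force'],o['moment']);shot('side','s12.png')
a=cv2.imread('pics/w12.png');b=cv2.imread('pics/s12.png')[90:210,190:330]
cv2.imwrite('pics/c15.png',np.hstack([cv2.resize(a,(400,300)),cv2.resize(b,(350,300))]))
E
```

```text
t: 12.1
position: [0.517, 0.0195, 0.1041]
ee_rot: [-0.001, 0.975, 0.223, -0.007]
ft_force: [1.4, -0.4, -3.3]
finger_gap: 0.0409
12.1 [ 1.37317879 -0.39477894 -3.28901327] [ 0.06490537 -0.38326984  0.0058331 ]
```

View pics/c15.png

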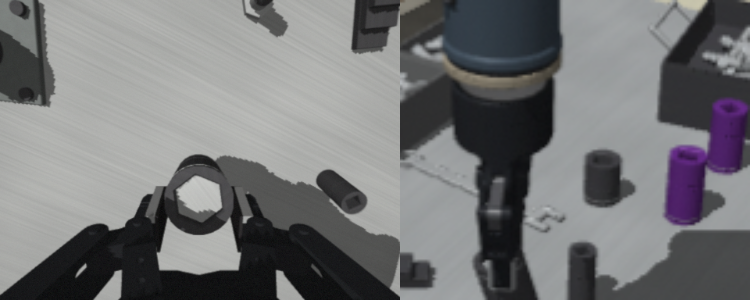

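```bash
python3 -m inch '{"offset":[[0,0,40],[0,0,70],[0,0,76],[0,0,80],[0,0,84],[0,0,84]],"roll":[0,0,0,0,0,0]}' 255 20;python3 - <<'E'
from h import *
o,_=shot('wrist','w13.png');print(o['t'],o['ft_force'],o['moment']);shot('side','s13.png')
a=cv2.imread('pics/w13.png');b=cv2.imread('pics/s13.png')[130:250,190:330]
cv2.imwrite('pics/c16.png',np.hstack([cv2.resize(a,(400,300)),cv2.resize(b,(350,300))]))
E
```

```text
t: 12.8
position: [0.5209, 0.02, 0.0263]
ee_rot: [0.0, 0.975, 0.223, 0.001]
ft_force: [-0.6, 0.6, -2.2]
finger_gap: 0.0407
12.8 [-0.60002683  0.64965502 -2.17134029] [ 0.08918505  0.16680821 -0.00548588]
```

View pics/c16.png

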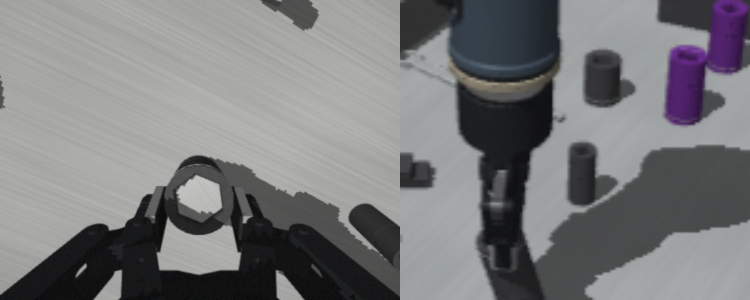

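```bash
python3 -m inch '{"offset":[[0,0,2],[0,0,4],[0,0,6],[0,0,6]],"roll":[0,0,0,0]}' 255 20; python3 -m inch '{"offset":[[0,0,2],[0,0,2]],"roll":[0,0]}' 255 20;python3 - <<'E'
from h import *
o,_=shot('wrist','w14.png');print(o['t'],o['ft_force'],o['moment'])
E
```

```text
t: 13.3
position: [0.5242, 0.0205, 0.0228]
ee_rot: [0.0, 0.975, 0.223, 0.005]
ft_force: [-1.9, 1.4, 28.3]
finger_gap: 0.0406
t: 13.5
position: [0.5247, 0.0208, 0.0212]
ee_rot: [0.0, 0.975, 0.223, 0.005]
ft_force: [-1.4, 2.5, 33.6]
finger_gap: 0.041
13.5 [-1.35018722  2.5297779  33.64461427] [0.7193121  0.30029016 0.02321553]
```

View pics/w14.png

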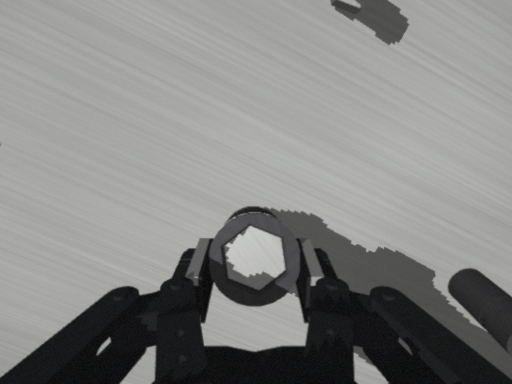

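```bash
python3 -m inch '{"offset":[[0,0,-2],[0,0,-2],[0,0,-2]],"roll":[0,0,0]}' 85 20; python3 - <<'E'
from h import *
o,s=shot('wrist','w15.png');print(o['t'],o['position'],o['ft_force'])
shot('side','s15.png')
a=cv2.imread('pics/w15.png')[150:342,150:406];b=cv2.imread('pics/s15.png')[150:270,190:330]
cv2.imwrite('pics/c17.png',np.hstack([cv2.resize(a,(400,300)),cv2.resize(b,(350,300))]))
E
```

```text
t: 13.85
position: [0.5201, 0.0196, 0.0196]
ee_rot: [0.0, 0.975, 0.223, 0.0]
ft_force: [-0.5, 0.2, -0.0]
finger_gap: 0.0573
13.85 [0.52013287 0.01960099 0.01955654] [-0.52035147  0.19465682 -0.00595846]
```

View pics/c17.png

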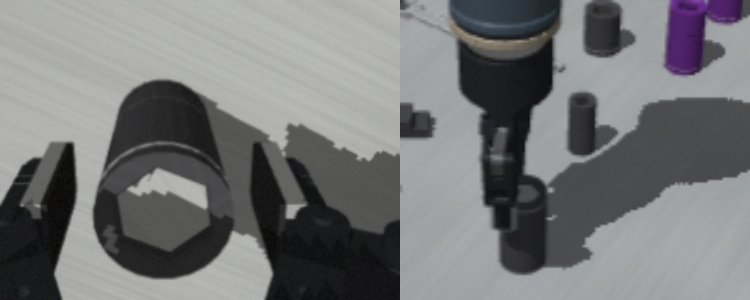

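```bash
python3 - <<'E'
from h import *
w=load('w15');o=w[0];q=o['ee_rot'];M=R.from_quat([q[1],q[2],q[3],q[0]]).as_matrix()
p=onz(*w,254.3,285.7,.08);print(p,M.T@(p-o['position'])*1000)
a=cv2.imread('pics/w15.png')[195:335,190:320]
cv2.imwrite('pics/c18.png',cv2.resize(np.clip(a*2.,0,255).astype(np.uint8),(557,600),interpolation=cv2.INTER_CUBIC))
E
```

```text
[0.51486423 0.01686332 0.08      ] [ -5.90361025   0.19271542 -60.4464723 ]
```

View pics/c18.png

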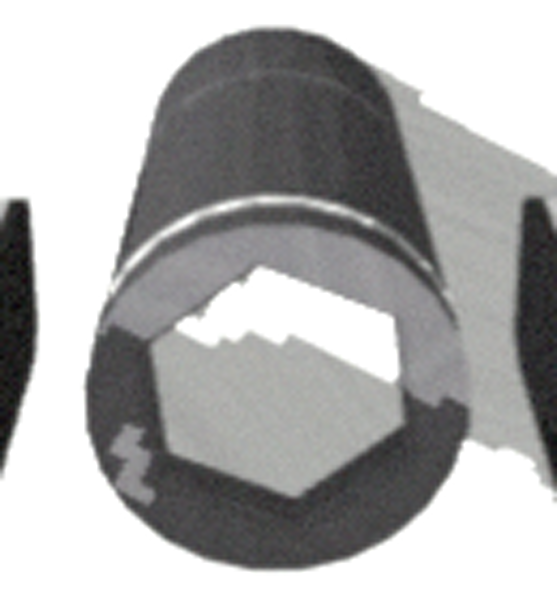

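```bash
python3 -m inch '{"offset":[[-6,0,0],[-6,0,8],[-6,0,14],[-6,0,14]],"roll":[0,0,0,0]}' 85 20; python3 -m inch '{"offset":[[0,0,0],[0,0,0],[0,0,0],[0,0,0]],"roll":[0,0,0,0]}' 255 100;python3 - <<'E'
from h import *
w=load('w15');o=w[0];q=o['ee_rot'];M=R.from_quat([q[1],q[2],q[3],q[0]]).as_matrix()
C=[(260,265),(393,310),(403,420),(298,497),(167,450),(150,340)]
L=[M.T@(onz(*w,190+a*.2333,195+b*.2333,.08)-o['position'])*1000 for a,b in C]
for i in range(6):
    d=L[(i+1)%6]-L[i];print(np.degrees(np.arctan2(d[1],d[0]))%60,np.linalg.norm(d))
L=np.array(L)
for i in range(3):d=L[i]-L[i+3];print(np.degrees(np.arctan2(d[1],d[0]))%60)
E
```

```text
t: 14.35
position: [0.5138, 0.0171, 0.0041]
ee_rot: [-0.0, 0.975, 0.223, -0.001]
ft_force: [0.6, 0.1, -0.1]
finger_gap: 0.0569
t: 14.75
position: [0.5145, 0.0173, 0.0054]
ee_rot: [-0.0, 0.975, 0.223, -0.0]
ft_force: [-0.6, 0.9, 1.3]
finger_gap: 0.0405
50.97681202024816 15.20722492557522
53.85448083806472 13.933132306216203
48.47439303616122 15.391680585142248
53.36707184170771 15.90029049968054
54.06994170172743 14.159858882063087
52.54209085782974 14.980173915637014
51.95860622813795
54.21746013559535
50.269844148040136
```

```bash
python3 -m inch '{"offset":[[0,0,-45],[0,0,-90],[5,-20,-130],[10,-60,-150],[15,-110,-155],[20,-155,-155],[22,-195,-155],[22,-234,-155]],"roll":[0,0,0,0,0,0,0,0]}'; python3 -m inch '{"offset":[[0,0,0],[0,0,0],[0,0,0],[0,0,0]],"roll":[0,0,0,0]}'; python3 - <<'E'
from h import *
o,s=shot('wrist','w16.png');print(o['t'],o['position'],o['ft_force'],o['moment'],o['qpos'])
E
```

```text
t: 15.55
position: [0.4316, 0.2389, 0.1601]
ee_rot: [-0.0, 0.975, 0.223, -0.0]
ft_force: [0.8, 0.2, -4.2]
finger_gap: 0.04
t: 15.95
position: [0.4331, 0.2361, 0.1601]
ee_rot: [0.0, 0.975, 0.222, -0.0]
ft_force: [0.8, 0.3, -4.6]
finger_gap: 0.0396
15.95 [0.43309553 0.23611032 0.16014931] [ 0.84591318  0.25021504 -4.59382875] [ 0.05845342 -0.01733692 -0.00731857] [-0.54388547  0.34305396 -0.06846759  1.94783325  0.03115152  0.85211569
 -1.75201302]
```

View pics/w16.png

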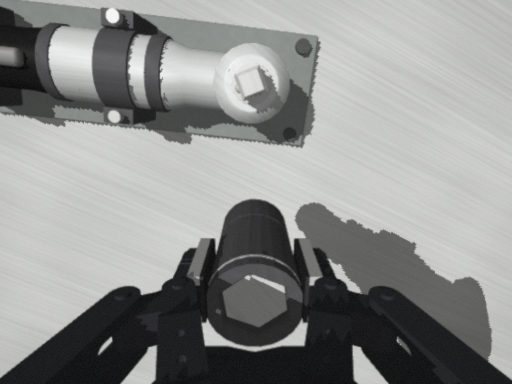

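The wrist view shows the drive's square at about (250,82), and the socket held with its hexagon up. I'll enlarge it to measure the drive's centre and angle.

```bash
python3 - <<'E'
from h import *
a=cv2.imread('pics/w16.png')[40:130,200:300]
cv2.imwrite('pics/c19.png',cv2.resize(np.clip((a.astype(float)-100)*1.6,0,255).astype(np.uint8),(660,594),interpolation=cv2.INTER_CUBIC))
E
```

```text
(no output)
```

View pics/c19.png

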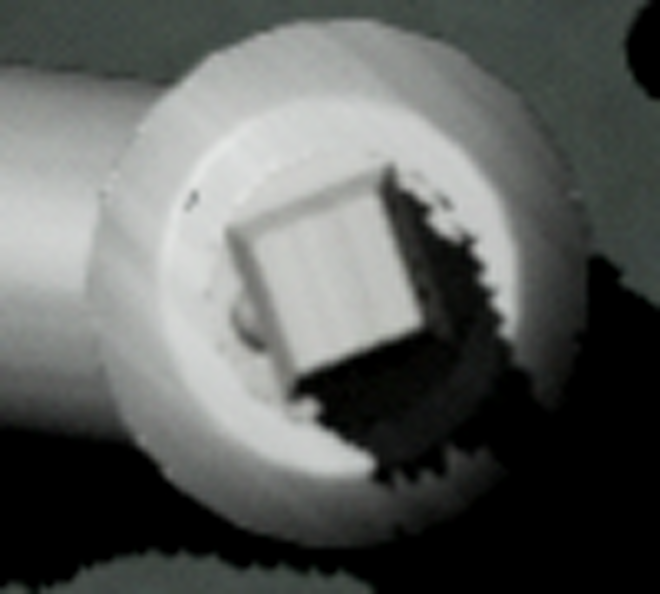

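```bash
python3 - <<'E'
from h import *
w=load('w16');o=w[0];q=o['ee_rot'];M=R.from_quat([q[1],q[2],q[3],q[0]]).as_matrix()
f=lambda a,b,z:M.T@(onz(*w,200+a/6.6,40+b/6.6,z)-o['position'])*1000
L=np.array([f(a,b,.12) for a,b in [(250,237),(380,190),(425,328),(297,375)]])
print(L.mean(0))
for i in range(4):
    d=L[(i+1)%4]-L[i];print(np.degrees(np.arctan2(d[1],d[0]))%90,np.linalg.norm(d))
print('disc93',f(340,285,.09), 'bevel disc', f(340,287,.094))
print(o['position']+M@L.mean(0)/1000)
# socket hex corners crop
a=cv2.imread('pics/w16.png')[250:350,200:310];cv2.imwrite('pics/c20.png',cv2.resize(np.clip(a*2.,0,255).astype(np.uint8),(660,600),interpolation=cv2.INTER_CUBIC))
E
```

```text
[86.94104023 -1.78497021 40.11777033]
71.31537066118432 14.209171095676396
70.63213401239636 14.359972751074649
70.67737074274105 14.27804821789357
70.9079247577659 14.518304493688191
disc93 [87.73958529 -1.79376993 70.11748981] bevel disc [87.38849505 -1.76561181 66.11762684]
[0.51069194 0.27533016 0.12      ]
```

View pics/c20.png

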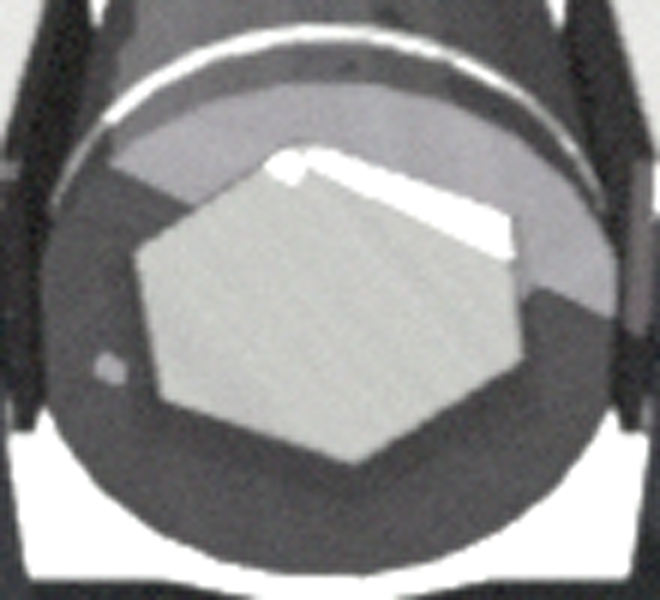

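```bash
python3 - <<'E'
from h import *
w=load('w16');o=w[0];q=o['ee_rot'];M=R.from_quat([q[1],q[2],q[3],q[0]]).as_matrix()
f=lambda a,b,z:M.T@(onz(*w,200+a/6,250+b/6,z)-o['position'])*1000
L=np.array([f(a,b,.2347) for a,b in [(295,150),(513,213),(522,355),(352,463),(162,400),(133,255)]])
print(L.mean(0), f(331,329,.2347))
for i in range(6):
    d=L[(i+1)%6]-L[i];print(np.degrees(np.arctan2(d[1],d[0]))%60,np.linalg.norm(d))
for i in range(3):d=L[i]-L[i+3];print(np.degrees(np.arctan2(d[1],d[0]))%60)
a=cv2.imread('pics/w16.png')[190:384,180:330]
E
```

```text
[ -3.93560739   0.42333169 -74.54910231] [ -5.65619804   0.53959905 -74.54843792]
48.550856115470935 15.87014475487005
55.05428967063796 11.85939608464027
51.95084565942054 15.316313598798168
52.225300195538054 14.771931815276735
52.24727265630894 12.392835823386317
53.348723738495465 14.134091343881456
51.3393174033198
57.62608764257488
47.09114497921671
```

```bash
python3 - <<'E'
from h import *
o,_=shot('side','s16.png');shot('top','t16.png')
a=cv2.imread('pics/s16.png')[190:350,110:270]
cv2.imwrite('pics/c21.png',cv2.resize(np.clip(a*2.2,0,255).astype(np.uint8),(600,600),interpolation=cv2.INTER_CUBIC))
s=load('s16')[1];T=np.array(s['T'])
def pr(P):
    c=T[:3,:3].T@(P-T[:3,3]);x=c[:2]/c[2];x=x*(1+s['k1']*(x@x));u,v=x[0]*s['fx']+s['cx'],x[1]*s['fy']+s['cy'];return round((u-110)*3.75),round((v-190)*3.75)
for z in (.155,.195,.235): print(pr(np.array([o['position'][0],o['position'][1],z])))
E
```

```text
(359, 343)
(354, 277)
(349, 206)
```

View pics/c21.png

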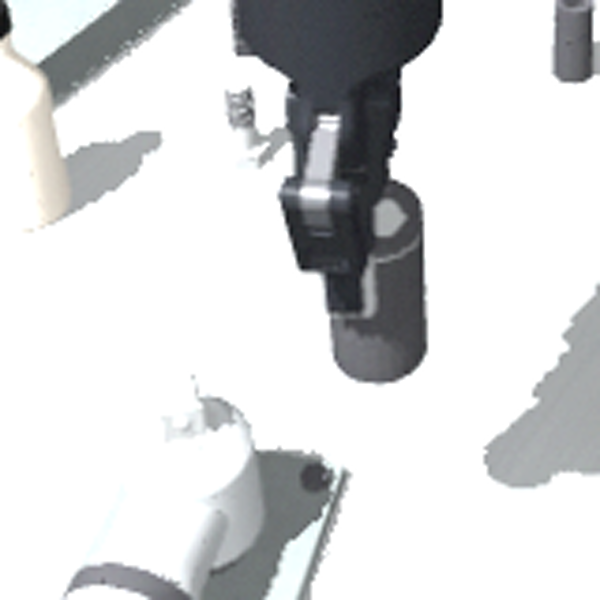

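```bash
python3 - <<'E'
from h import *
a=cv2.imread('pics/w16.png')[190:270,205:305]
cv2.imwrite('pics/c22.png',cv2.resize(np.clip(a*2.5,0,255).astype(np.uint8),(700,560),interpolation=cv2.INTER_CUBIC))
w=load('w16');o=w[0];q=o['ee_rot'];M=R.from_quat([q[1],q[2],q[3],q[0]]).as_matrix()
for z in (.150,.155,.160):
  print(z,M.T@(onz(*w,254.5,199.5,z)-o['position'])*1000-[21,0,0])
  for u in (222.5,286): print('  ',M.T@(onz(*w,u,218,z)-o['position'])*1000)
E
```

```text
0.15 [-8.58045182  0.42221803 10.14514331]
   [ -0.89431736 -21.37184969  10.13907335]
   [-0.93117586 21.88432817 10.16045546]
0.155 [-6.85385272  0.4122159   5.14452838]
   [  1.17521299 -20.82049217   5.13861476]
   [ 1.13930387 21.32151678  5.15944612]
0.16 [-5.12725362  0.40221377  0.14391344]
   [  3.24474334 -20.26913465   0.13815617]
   [ 3.20978359 20.75870538  0.15843678]
```

View pics/c22.png

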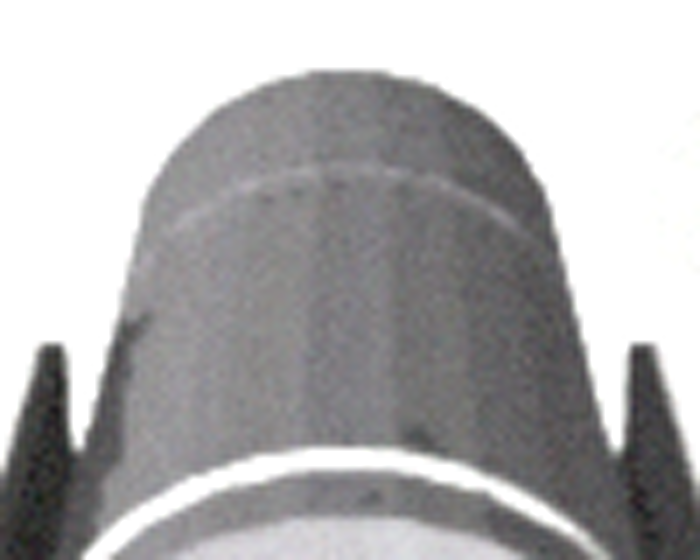

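```bash
python3 -m inch '{"offset":[[25,0,0],[55,0,0],[80,0,0],[93.2,-0.1,0],[93.2,-0.1,12],[93.2,-0.1,25],[93.2,-0.1,25],[93.2,-0.1,25]],"roll":[0.1,0.2,0.33,0.33,0.33,0.33,0.33,0.33]}'; python3 - <<'E'
from h import *
o,_=shot('side','s17.png');shot('wrist','w17.png');print(o['position'],o['ft_force'],o['moment'])
a=cv2.imread('pics/s17.png')[200:340,90:230]
b=cv2.imread('pics/w17.png')[130:370,150:360]
cv2.imwrite('pics/c23.png',np.hstack([cv2.resize(np.clip(a*1.8,0,255).astype(np.uint8),(400,400),interpolation=cv2.INTER_CUBIC),cv2.resize(np.clip(b*1.8,0,255).astype(np.uint8),(350,400))]))
E
```

```text
t: 16.9
position: [0.5155, 0.2773, 0.1347]
ee_rot: [0.0, 0.998, 0.06, -0.001]
ft_force: [0.4, 0.4, -5.1]
finger_gap: 0.0399
[0.51554273 0.2773038  0.13473684] [ 0.40590928  0.38059962 -5.13851794] [ 0.03088557 -0.05097765  0.04041349]
```

View pics/c23.png

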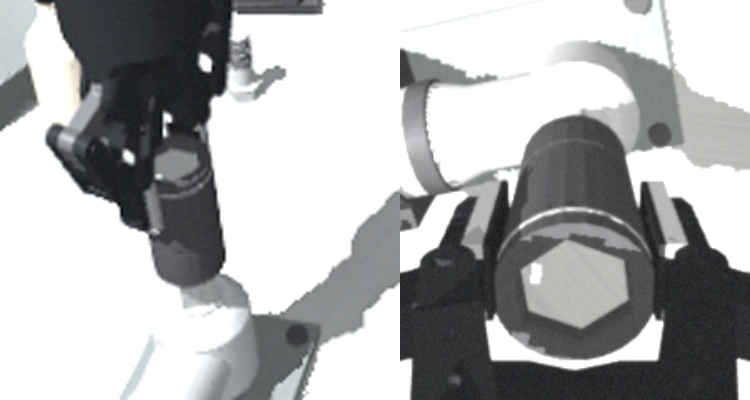

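```bash
python3 -m inch '{"offset":[[0,0,4],[0,0,8],[0,0,10],[0,0,12],[0,0,12]],"roll":[0,0,0,0,0]}'; python3 -m inch '{"offset":[[0,0,2],[0,0,4],[0,0,4]],"roll":[0,0,0]}'; python3 - <<'E'
from h import *
o=manip.get_obs();print(o['ft_force'],o['moment'])
E
```

```text
t: 17.5
position: [0.5163, 0.2779, 0.123]
ee_rot: [0.0, 0.998, 0.06, -0.0]
ft_force: [0.2, -0.0, -4.3]
finger_gap: 0.0396
t: 17.8
position: [0.5165, 0.2771, 0.1195]
ee_rot: [0.0, 0.998, 0.06, -0.0]
ft_force: [-1.0, -3.0, -1.8]
finger_gap: 0.0397
[-1.03026379 -3.00807438 -1.79175918] [-0.86900559  0.17924582  0.06836401]
```

```bash
python3 -m inch '{"offset":[[0,0,1.5],[0,0,3],[0,0,3]],"roll":[0,0,0]}'; python3 - <<'E'
from h import *
o=manip.get_obs();print(o['position'],o['ft_force'],o['moment'])
E
```

```text
t: 18.1
position: [0.5164, 0.277, 0.1158]
ee_rot: [0.001, 0.998, 0.06, -0.0]
ft_force: [-0.5, -4.8, -2.6]
finger_gap: 0.0401
[0.51642301 0.276956   0.11582491] [-0.49989326 -4.82800919 -2.61688041] [-1.37682601  0.06301942  0.10122953]
```

```bash
python3 -m inch '{"offset":[[0,1,1],[0,1,2.5],[0,1,2.5]],"roll":[0,0,0]}'; python3 - <<'E'
from h import *
o=manip.get_obs();print(o['position'],o['ft_force'],o['moment'])
shot('side','s18.png')
a=cv2.imread('pics/s18.png')[220:340,90:210];cv2.imwrite('pics/c24.png',cv2.resize(np.clip(a*1.3,0,255).astype(np.uint8),(600,600),interpolation=cv2.INTER_CUBIC))
E
```

```text
t: 18.4
position: [0.5165, 0.277, 0.1139]
ee_rot: [-0.0, 0.998, 0.06, -0.0]
ft_force: [-2.6, -4.4, 2.3]
finger_gap: 0.0399
[0.51653161 0.27697155 0.11391772] [-2.56518741 -4.37951784  2.28179005] [-1.05412777  0.58683689  0.12286702]
```

View pics/c24.png

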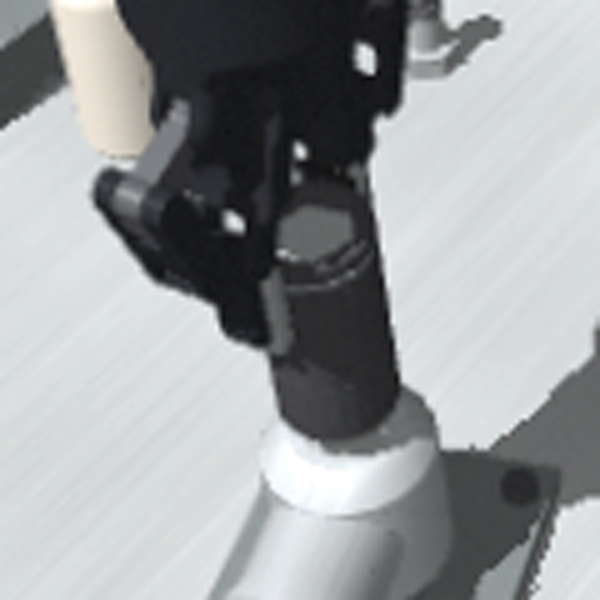

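```bash
python3 -m inch '{"offset":[[0,0.5,1.5],[0,0.5,3],[0,0.5,4],[0,0.5,4]],"roll":[0,0,0,0]}'; python3 - <<'E'
from h import *
o=manip.get_obs();print(o['position'],o['ft_force'],o['moment'])
E
```

```text
t: 18.85
position: [0.5165, 0.2769, 0.1099]
ee_rot: [-0.0, 0.998, 0.06, -0.0]
ft_force: [-1.9, -2.6, 2.6]
finger_gap: 0.0401
[0.51647853 0.27691641 0.10989588] [-1.89109217 -2.63405806  2.56927639] [-0.77562839  0.65125172  0.16738909]
```

```bash
python3 -m inch '{"offset":[[0,0,2],[0,0,4],[0,0,5],[0,0,5]],"roll":[0,0,0,0]}'; python3 -m inch '{"offset":[[0,0,1],[0,0,3],[0,0,4],[0,0,4]],"roll":[0,0,0,0]}'; python3 - <<'E'
from h import *
o=manip.get_obs();print(o['position'],o['ft_force'],o['moment'])
shot('side','s19.png')
a=cv2.imread('pics/s19.png')[220:340,90:210];cv2.imwrite('pics/c25.png',cv2.resize(np.clip(a*1.3,0,255).astype(np.uint8),(600,600),interpolation=cv2.INTER_CUBIC))
E
```

```text
t: 19.25
position: [0.5163, 0.2768, 0.104]
ee_rot: [0.0, 0.998, 0.06, -0.0]
ft_force: [-0.6, -0.1, -6.9]
finger_gap: 0.0399
t: 19.65
position: [0.5167, 0.2766, 0.1013]
ee_rot: [-0.0, 0.998, 0.06, 0.0]
ft_force: [-4.2, -2.6, 3.4]
finger_gap: 0.0396
[0.51668116 0.27659968 0.10134319] [-4.16171535 -2.64674441  3.4110246 ] [-0.64655381  0.83710491  0.03642094]
```

View pics/c25.png

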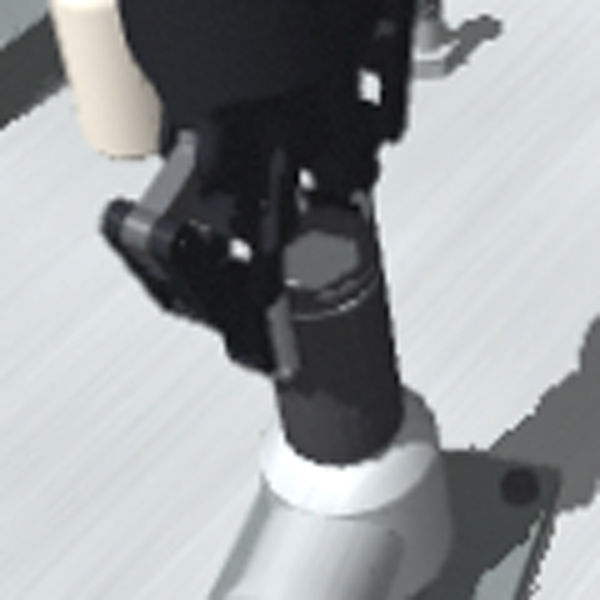

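```bash
python3 -m inch '{"offset":[[0,0,1],[0,0,2],[0,0,2]],"roll":[0,0,0]}'; python3 -m inch '{"offset":[[0,0,1],[0,0,2],[0,0,2]],"roll":[0,0,0]}'; python3 - <<'E'
from h import *
o=manip.get_obs();print(o['position'],o['ft_force'],o['moment'])
E
```

```text
t: 20.0
position: [0.5171, 0.2767, 0.1012]
ee_rot: [-0.001, 0.998, 0.06, 0.001]
ft_force: [-9.0, -5.5, 24.9]
finger_gap: 0.0398
t: 20.3
position: [0.5174, 0.2768, 0.1011]
ee_rot: [-0.001, 0.998, 0.06, 0.002]
ft_force: [-12.9, -7.5, 43.3]
finger_gap: 0.0401
[0.51735246 0.27678955 0.1010541 ] [-12.88372492  -7.53334344  43.26139201] [-2.12901397  3.51814517  0.11013887]
```

Hard stop at reported 0.1011, which puts the mouth at about 0.096, so the socket is on the shoulder. I'll ease off, release, retreat and check.

```bash
python3 -m inch '{"offset":[[0,0,-3],[0,0,-4],[0,0,-4]],"roll":[0,0,0]}'; python3 -m inch '{"offset":[[0,0,0],[0,0,0],[0,0,0],[0,0,0]],"roll":[0,0,0,0]}' 60; python3 -m inch '{"offset":[[0,0,-30],[0,0,-70],[0,0,-110],[-40,0,-115],[-60,0,-115],[-60,0,-115],[-60,0,-115]],"roll":[0,0,0,0,0,0,0]}' ; python3 - <<'E'
from h import *
o,_=shot('side','s20.png');shot('wrist','w20.png');shot('top','t20.png');print(o['position'],o['ft_force'],o['t'])
a=cv2.imread('pics/s20.png')[220:340,90:210]
b=cv2.imread('pics/w20.png')
cv2.imwrite('pics/c26.png',np.hstack([cv2.resize(np.clip(a*1.3,0,255).astype(np.uint8),(360,360),interpolation=cv2.INTER_CUBIC),cv2.resize(b,(440,360))]))
E
```

```text
t: 20.6
position: [0.5168, 0.2766, 0.1013]
ee_rot: [-0.0, 0.998, 0.06, 0.0]
ft_force: [-4.8, -2.6, 9.4]
finger_gap: 0.0398
t: 21.0
position: [0.517, 0.2768, 0.1007]
ee_rot: [-0.0, 0.998, 0.06, 0.0]
ft_force: [-0.0, 0.2, 0.3]
finger_gap: 0.0657
t: 21.7
position: [0.4574, 0.2696, 0.2161]
ee_rot: [-0.0, 0.998, 0.06, 0.0]
ft_force: [-0.2, -1.3, 0.4]
finger_gap: 0.0654
[0.45742652 0.26956203 0.21613218] [-0.1557576  -1.33151385  0.395905  ] 21.7
```

View pics/c26.png

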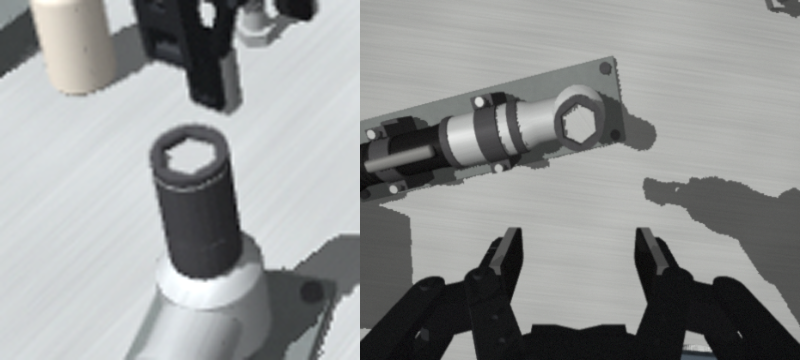

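View pics/t20.png

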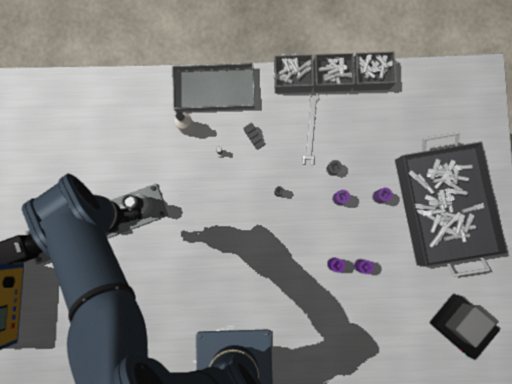

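```bash
python3 - <<'E'
from h import *
w=load('w20');s=load('s20');print(tri(ray(*w,256,123.5),ray(*s,153.3,271.7)), onz(*w,256,123.5,.176), manip.get_obs()['dq'].round(4))
T=np.array(s[1]['T']);c=s[1]
print(onz(*s,153.3,271.7,.176))
a=cv2.imread('pics/s20.png')[250:330,125:195];b=cv2.imread('pics/w20.png')[80:170,200:300]
cv2.imwrite('pics/c27.png',np.hstack([cv2.resize(np.clip(a*1.5,0,255).astype(np.uint8),(400,457),interpolation=cv2.INTER_CUBIC),cv2.resize(b,(400,457),interpolation=cv2.INTER_CUBIC)]))
E
```

```text
(array([0.51409381, 0.27276272, 0.16464792]), np.float64(0.0064361702938520214)) [0.51711844 0.27545153 0.176     ] [ 0.0013  0.0034 -0.0013  0.0018  0.0007  0.001  -0.001 ]
[0.50397143 0.277812   0.176     ]
```

View pics/c27.png

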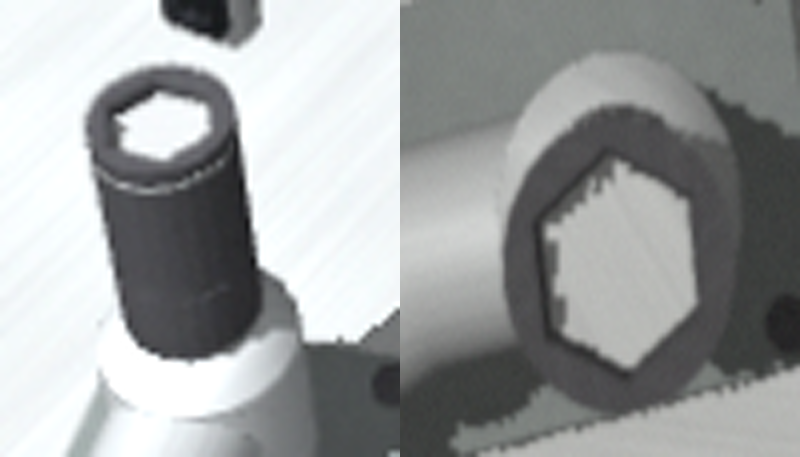

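```bash
python3 - <<'E'
from h import *
s=load('s20')[1];T=np.array(s['T'])
def pr(P):
    c=T[:3,:3].T@(np.array(P)-T[:3,3]);x=c[:2]/c[2];x=x*(1+s['k1']*(x@x));u,v=x[0]*s['fx']+s['cx'],x[1]*s['fy']+s['cy'];return (u-125)*5.714,(v-250)*5.714
for z in (.096,.108,.176,.188): print(z,pr([.5107,.2753,z]))
# reference: same relation for wrist view
w=load('w20');q=w[0]['ee_rot'];print(onz(*w,256,123.5,.164)-w[0]['position'])
E
```

```text
0.096 (np.float64(182.70943208201214), np.float64(296.6402007895482))
0.108 (np.float64(177.89171695231033), np.float64(270.17307120251195))
0.176 (np.float64(148.97753559386555), np.float64(109.22747138149262))
0.188 (np.float64(143.57513459505137), np.float64(78.75061182356278))
[ 0.05823093  0.0057601  -0.05189621]
```

```bash
python3 - <<'E'
from station import manip
print(manip.sign_off())
E
```

```text
the job is handed in; nothing more can be done
None
```

The deep socket is on the nutrunner drive, square end down and let go, and the job is handed in at about 22 s. No verdict was reported, so this rests on my own checks.

**What I did:**
- **Carrying and turning:** I picked up the tallest dark socket and carried it to clear bench. I tipped it on its side about the pads, regripped it near the hexagon end and swung it square end down. Then I stood it up and regripped it.
- **Fitting:** I read the drive's angle from the wrist camera, rolled 0.33 rad and lowered the socket on. The square went on without a search, and I pushed it past the ball to a hard stop.

**What the last checks showed:**
- **Seated:** The hard stop came under 43 N. The tool was then 95.7 mm above where it had held the same grip with the socket standing on the bench, against a 96 mm shoulder.
- **Ball:** The force went from pushing back to about 7 N pulling down just before the stop. I read that as the ball clicking into the groove; I could not read the ball directly.
- **Clear of the robot:** After release the gripper was away from the socket with about zero force. In the top view the other parts are where they started.

**What failed or disagreed:**
- My first grasp closed on nothing, because the fingertips are about 40 mm behind the reported TCP. I corrected for that from the pictures.
- The socket sat about 6 mm off the pad centre in the grip, which I allowed for when lining up.
- The side camera is off by a few mm. The final two-view height of the socket's top came out at 165 mm instead of 176 mm, with the rays missing by 6 mm. That error is too low rather than too high, so it does not suggest the socket is sitting up.
- In the side view the socket's lean differs from vertical by about 0.03 rad, inside the 0.07 rad limit.

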